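# Shut the propagator up for the night

## Robot

A 6-joint arm with a two-finger parallel gripper is mounted at the origin on the work surface. World frame = base frame: x ahead of the robot, y to its left, z up, the work surface at z = 0. Lengths are in m, angles in rad, forces in N, time in s.
With the tool pointing down it reaches from about 0.375 to 0.9 m from the base axis. Payload 3.1 kg.
Tool frame: the origin (TCP) lies at the very end of the fingers, on their centre line; the grasp point (between the pads) lies 19 mm behind it; z points along the fingers, y is the direction in which the jaws open and shut (so a half turn about z gives the same grasp; the last joint's range is limited). The gripper opens to 87 mm and grips with 3 to 60 N. Pads are 19 mm wide; open, the fingers measure 117 mm over their backs; the gripper's body (75 mm by 190 mm) begins 51 mm behind the grasp point.
Start: joints at [1.032, 0.527, 1.433, -0, 1.181, -0.178], TCP at [0.221, 0.585, 0.223] pointing down, gripper open.
Joint ranges: [-3.08, 3.08], [-0.75, 2.2], [0.22, 2.44], [-1.43, 4.57], [0, 2.65], [-2.85, 2.85]. Speed limits (rad/s): [2.79, 2.79, 3.14, 3.14, 3.14, 3.14].

## Interface

Orientations are given as a unit quaternion [x, y, z, w].
In Python, from rig import robot gives the robot as it stands. The module is installed in compiled form; this text tells all that it offers.
- The arm moves only by the tool send_rows, never from a script. Its argument "deltas" is a list of rows, each an object of numbers: "tx", "ty", "tz": the shift along the tool's x, y, z in cm; "rx", "ry", "rz": the turn, a rotation vector about the tool's x, y, z in rad. A call has 1 to 5 rows; each row is the pose to reach, as a shift and turn from the pose commanded when the call began, along the tool's axes at that moment; what a row does not reach only later rows make up. A row lasts 1/12 s, in which the tool goes at most 41.7 mm and 7.16 degrees, less where a joint would pass 70% of its speed; a pose out of reach is approached as far as the arm can. A call with a gripper value outside its range is refused whole. "claw" is the finger opening in cm, from 0 to 8.7, set as the call begins (left out, the last holds). The fingers move at their own pace and stop on an object; "squeeze" is the grip in N (left out, the last holds). Time passes only in rows, so rows that repeat a pose let the fingers close. It gives the time, the measured TCP pose, the force and the opening at its end, in the units of the state.
- robot.get_obs(): the state, without advancing time (a new reading comes with each control period).
- robot.camera(name): name is "side" or "top"; returns a dict with "color" (384x512x3 uint8, red, green, blue), "z_map" (384x512 float32, m along the optical axis (not along the pixel's ray), 0 where there is no reading), "intrinsics" (3x3 intrinsics, pixels), "R" (3x3) and "t" (3): a world point X has camera coordinates R X + t. Camera axes: x right, y down, z forward; pixel columns grow to the right and rows downward; lengths in m; the calibration is good to about 2 mm. A picture is of the moment at which its call begins.
- robot.hand_in(): hands the job in, once; it reports no verdict.
Trained networks look in the newest picture that a camera, given by its name, has taken for a name from the list of things; names that differ only in an ending like _2 or _b are one class to them, and where a whole thing is asked for, a point or a joint stands for the part that bears it (a point fixed in the world has none). Each returns a list of dicts, best first, with "p" (0 to 1); they miss things now and then, are a little off and sometimes report something else, mostly with a low value. They report only what shows in the picture. A call takes as long as a camera call.
- robot.outline_of(label, camera): "pixels" (384x512 bool, what is visible of it) and "xy" ([column, row] in pixels, amid what is visible of it).
- robot.tip_of(label, camera): "xy" ([column, row] in pixels: a listed point, or the origin of a listed thing).
The state is a dict: "time": time; "q": joint angles; "joint_velocities": joint speeds; "joint_torque": joint torques, N m; "position": TCP position; "tool_rot": TCP orientation; "ft_force": force on the tool from outside, world axes, zero at the start; "moment": the same for the moment, N m; "grip_width": finger opening in m.
Only numpy, scipy, OpenCV 4.12 (cv2) and the standard library are available. Lean on these libraries where they do the work, as an engineer would, in place of code of your own. Each camera call takes 0.05 s, during which the arm holds its last target.

## Task

Shut the seedling propagator up for the night: push its raised clear canopy gently down with the fingertips until it sits fully home on the base, without letting it slam, and push both sliding vents on its roof fully shut. Do not lift the canopy any wider, and leave the things standing around the propagator where they are.

Things in the scene. Friction and masses are not known exactly. Their poses are not given: they have to be found in the camera images.
- propagator: The fixed base of the propagator: a black plastic tray 260 mm deep (its x axis) by 400 mm wide (its y axis), rim 78 mm above the bench, full of seedlings. Origin: centre of its underside, on the bench. Its x axis points from the front (robot side, with a dial) to the hinged back, y to the left, z up. It does not move when pushed.
- canopy (a joint): Opening angle of the clear canopy in rad: 0 is shut, fully home on the base; it starts about 0.45 to 0.8. The canopy is a box 260 mm deep, 400 mm wide and 100 mm high, open below, of clear panes in a grey frame. Its hinge line runs along the back edge of the base rim, parallel to the base's y axis; as the angle grows the front edge rises and the roof leans back. The stiff hinge stays at any angle; about 2 to 5 N on the front rail pushes it down, and it stops dead at 0.
- canopy_hinge (a point): The middle of the hinge line: 130 mm behind the base's origin (along its +x) and 78 mm above the bench. Its axes turn with the canopy and are parallel to the base's when the canopy is shut.
- canopy_front (a point): The middle of the canopy's front roof rail, on its top face: the place to push the canopy down. The rail is grey, 18 mm deep, 400 mm wide, and its top is the highest part of the shut canopy apart from the vents. In the canopy's own axes the point lies 251 mm ahead of the hinge (-x) and 100 mm above it. With the canopy shut it is 178 mm above the bench.
- vent_left (a joint): How far the left roof vent is open, in m: 0 is fully shut, against its end stop; it starts about 0.02 to 0.042 open (0.045 at most). Shutting it means pushing it left, to the base's +y, away from the middle of the roof. It slides on the roof between two guides against about 2 N of friction and stays where it is left.
- vent_left_rib (a point): Middle of the top edge of the left vent's upright rib. The vent is a flat white plate 50 by 76 mm, 3 mm thick, with an upright rib across its middle: 8 mm thick (along y), 40 mm wide (along x), rising 16 mm above the plate. With the canopy shut the rib's top is 195 mm and the plate's top 179 mm above the bench, the guides beside the plate 181 mm. With canopy and vent shut the rib is 100 mm to the left of the base's origin.
- vent_right (a joint): How far the right roof vent is open, in m: 0 is fully shut; the mirror image of the left one. Shutting it means pushing it right, to the base's -y, away from the middle of the roof.
- vent_right_rib (a point): Middle of the top edge of the right vent's rib, same sizes as the left. With canopy and vent shut it is 100 mm to the right of the base's origin.
- clay_pot: Bystander: empty terracotta pot, 106 mm across, 88 mm high, beside the propagator. Origin: centre of its underside.
- plant_pot: Bystander: black pot 98 mm across and 92 mm high with a flowering plant, 150 mm high in all, beside the propagator. Origin: centre of its underside.
- bench_brush: Bystander: small hand brush, 200 mm long and 20 mm high, lying on the bench to the left of the propagator. Origin: under its middle.
- label_box: Bystander: open grey plastic box 75 by 110 mm, 50 mm high, of white plant labels standing 92 mm high, to the right of the propagator. Origin: centre of its underside.

How it is judged:
By the outcome, as a careful person would: the job done as asked, in the order asked, and still so for the second after the job is handed in, with the robot touching nothing.
It also fails if it takes over 56 s, if anything falls off the work surface, if the arm or the gripper's body presses on something with over 40 N, if the wrist force passes 120 N, or if a joint passes its speed limit or range.

## Working session

There is one attempt and no reset: what is moved stays moved. The work goes in short steps, Python scripts to look and compute and a tool call to move; the robot and the scene stay as the last step left them, time stands still between calls to the robot, and variables do not carry over. Pictures are saved under pics/ and viewed, and the job is handed in when it is done.

Besides the shell and the picture viewer there is one more tool, called after "Call:" as name(argument=value, ...), one argument or row to a line, values as JSON. send_rows: Moves the arm, as the interface text tells. Its arguments: {"type":"object","properties":{"deltas":{"type":"array","items":{"type":"object","properties":{"tx":{"type":"number"},"ty":{"type":"number"},"tz":{"type":"number"},"rx":{"type":"number"},"ry":{"type":"number"},"rz":{"type":"number"}}}},"claw":{"type":"number"},"squeeze":{"type":"number"}},"required":["deltas"]}

```bash
mkdir -p pics
cat > h.py <<'E'
import numpy as np, cv2
from rig import robot
def world(c,u,v,z=None):
    K=np.array(c["intrinsics"]);R=np.array(c["R"]);t=np.array(c["t"])
    d=np.linalg.inv(K)@np.array([u,v,1.0])
    if z is None:
        w=c["z_map"][int(round(v)),int(round(u))]
        return R.T@(d*w-t)
    o=-R.T@t; r=R.T@d
    return o+r*(z-o[2])/r[2]
def proj(c,X):
    p=np.array(c["intrinsics"])@(np.array(c["R"])@X+np.array(c["t"]));return p[:2]/p[2]
E
python3 - <<'E'
from h import *
o=robot.get_obs();print({k:np.round(v,3) for k,v in o.items()})
for n in("side","top"):
    c=robot.camera(n);cv2.imwrite(f"pics/{n}0.png",c["color"][:,:,::-1])
    print(n,"cam pos",np.round(-np.array(c["R"]).T@c["t"],3),"fwd",np.round(np.array(c["R"])[2],2))
    for l in["propagator","canopy_hinge","canopy_front","vent_left_rib","vent_right_rib","clay_pot","plant_pot","bench_brush","label_box"]:
        for r in robot.tip_of(l,n)[:2]:
            u,v=r["xy"]; print(l,np.round([u,v],1),round(r["p"],2),np.round(world(c,u,v),3) if 0<=u<511 and 0<=v<383 else "")
E
```

```text
{'time': np.float64(0.0), 'q': array([ 1.032,  0.528,  1.434, -0.   ,  1.181, -0.178]), 'joint_velocities': array([-0.001, -0.001, -0.   ,  0.   , -0.002, -0.001]), 'joint_torque': array([ -0.   , -44.004, -17.659,   0.063,   0.058,  -0.   ]), 'position': array([0.22 , 0.584, 0.222]), 'tool_rot': array([ 0.179,  0.984, -0.001, -0.   ]), 'ft_force': array([-0.448,  0.021,  0.487]), 'moment': array([-0.003, -0.021,  0.004]), 'grip_width': np.float64(0.087)}
side cam pos [0.785 0.221 1.12 ] fwd [-0.22 -0.2  -0.95]
canopy_front [255.6 167. ] 0.78 [0.564 0.03  0.32 ]
vent_left_rib [251.4 234.2] 0.61 [0.656 0.108 0.221]
vent_right_rib [207.4 199.3] 0.76 [ 0.669 -0.016  0.231]
clay_pot [370.7 223.2] 0.93 [0.378 0.295 0.011]
plant_pot [200.8 111.6] 0.72 [ 0.541 -0.162  0.276]
bench_brush [325.  276.3] 0.85 [0.575 0.298 0.022]
label_box [173.6 162.3] 0.7 [ 0.664 -0.126  0.252]
top cam pos [0.353 0.006 1.225] fwd [ 0.18  0.01 -0.98]
propagator [248.9 198.1] 0.83 [0.503 0.025 0.272]
propagator [357.5 224.2] 0.36 [ 0.455 -0.256  0.123]
canopy_front [245.4 168.2] 0.67 [0.564 0.032 0.31 ]
vent_left_rib [210.7 140.9] 0.66 [0.647 0.117 0.247]
vent_right_rib [357.9 225.1] 0.27 [ 0.453 -0.258  0.121]
clay_pot [160.  261.1] 0.8 [0.364 0.285 0.006]
plant_pot [356.9 226.6] 0.85 [ 0.449 -0.255  0.121]
bench_brush [262. 127.] 0.72 [ 0.699 -0.008  0.193]
bench_brush [155.  194.5] 0.64 [0.555 0.303 0.017]
label_box [338.8 168.1] 0.91 [ 0.634 -0.239 -0.002]
```

View pics/side0.png

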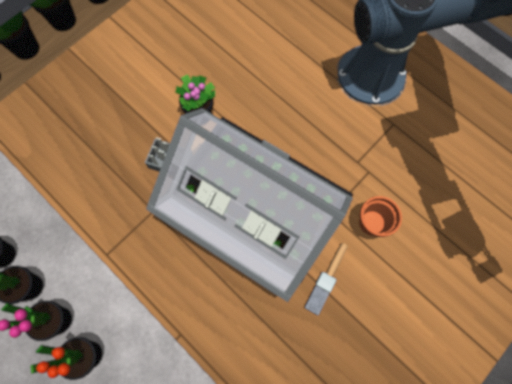

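View pics/top0.png

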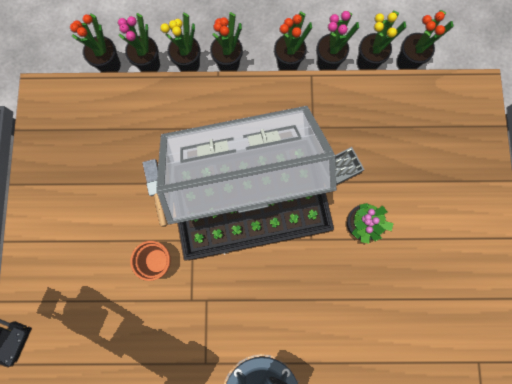

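The side view shows the canopy raised (front rail about (215,118)–(350,195)) with the vent ribs near (207,199) and (255,232). The top view shows the base's front edge from about (186,257) to (333,231), turned a little in yaw. I'll enlarge both to pick corners.

Run:
```python
import cv2
a=cv2.imread("pics/top0.png")[95:270,135:345];cv2.imwrite("pics/topz.png",cv2.resize(a,None,fx=3.8,fy=3.4,interpolation=cv2.INTER_CUBIC)[:600,:800])
a=cv2.imread("pics/side0.png")[100:300,140:360];cv2.imwrite("pics/sidez.png",cv2.resize(a,None,fx=3,fy=3,interpolation=cv2.INTER_CUBIC))
```

```text
(no output)
```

View pics/topz.png

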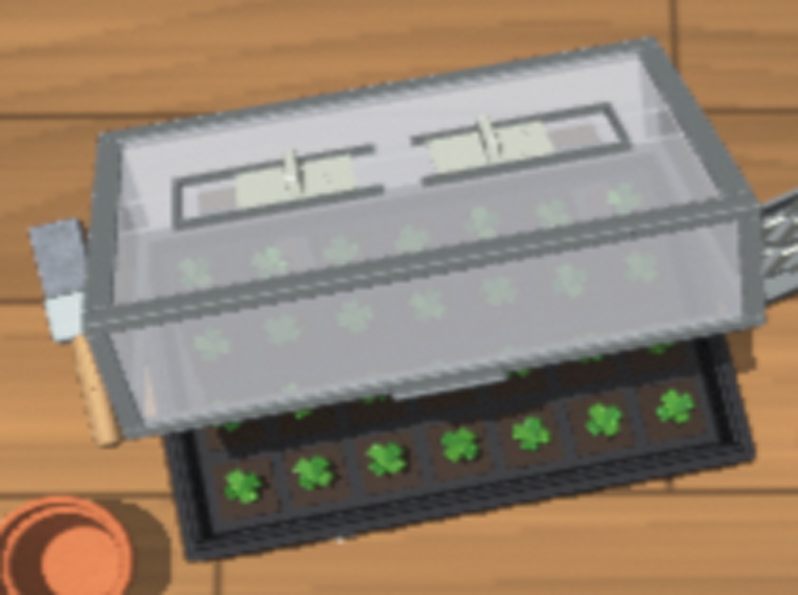

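View pics/sidez.png

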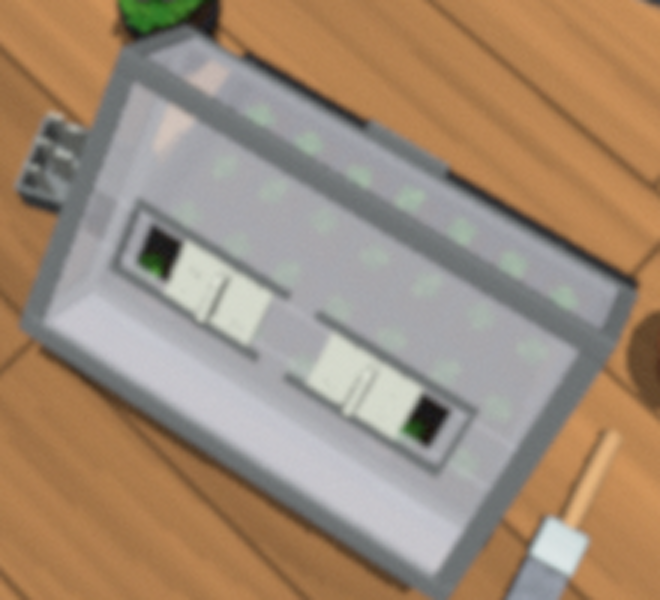

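```bash
cat > fit.py <<'E'
from h import *
from scipy.optimize import least_squares
T=lambda x,y:(135+x/3.8-.4,95+y/3.4-.4); S=lambda x,y:(140+x/3-.3,100+y/3-.3)
C=[((-.26,.2,.1),T(84,326),0),((-.26,-.2,.1),T(763,207),0),((0,.2,.1),T(100,133),0),((0,-.2,.1),T(652,38),0),((-.26,.2,0),T(125,437),0),((-.26,-.2,0),T(762,322),0),
((-.26,-.2,.1),S(128,46),1),((-.26,.2,.1),S(614,350),1),((0,-.2,.1),S(22,325),1),((0,.2,.1),S(440,598),1),((-.26,-.2,0),S(190,28),1),((-.26,.2,0),S(635,287),1)]
ribs=[('L',T(290,152),0),('R',T(486,118),0),('L',S(362,370),1),('R',S(216,275),1)]
cams=[robot.camera("top"),robot.camera("side")]
def W(p,X):
    x,y,a,th=p[:4];X=np.array(X);c,s=np.cos(th),np.sin(th)
    q=np.array([.13+c*X[0]+s*X[2], X[1], .078-s*X[0]+c*X[2]])
    # front (-x) rises: z=-s*x ; roof leans back: +x by s*z
    return np.array([x+np.cos(a)*q[0]-np.sin(a)*q[1],y+np.sin(a)*q[0]+np.cos(a)*q[1],q[2]])
def rib(p,k): return W(p,(-.13,.1-p[4],.117) if k=='L' else (-.13,-.1+p[5],.117))
def f(p):
    r=[proj(cams[i],W(p,X))-np.array(uv) for X,uv,i in C]+[proj(cams[i],rib(p,k))-np.array(uv) for k,uv,i in ribs]
    return np.concatenate(r)
s=least_squares(f,[.55,0,.15,.5,.03,.03],loss='soft_l1');p=s.x
print(np.round(p,4));print(np.round(s.fun.reshape(-1,2),1).tolist())
np.save("p.npy",p)
print("front now",W(p,(-.251,0,.1)),"ribs now",rib(p,'L'),rib(p,'R'))
p0=p.copy();p0[3]=0
print("front shut",W(p0,(-.251,0,.1)),"ribs",rib(p0,'L'),rib(p0,'R'))
for l in["canopy_front","vent_left_rib","vent_right_rib"]:
    X=W(p,(-.251,0,.1)) if l=="canopy_front" else rib(p,'L' if 'left' in l else 'R')
    print(l,proj(cams[0],X),proj(cams[1],X))
E
python3 fit.py
```

```text
[0.5432 0.0289 0.1909 0.7484 0.0334 0.0403]
[[-1.5, -0.4], [-0.2, -0.7], [-0.8, -1.2], [0.8, -1.5], [-0.1, 0.9], [1.0, 1.2], [-1.6, -1.9], [1.7, -3.0], [-1.3, -0.9], [1.0, 1.8], [-0.3, -3.2], [2.3, 0.4], [-0.0, 2.5], [-0.1, 2.5], [-1.7, 6.5], [-1.9, 7.0]]
front now [0.5570345  0.03152971 0.32207129] ribs now [0.64281972 0.11589808 0.25219531] [ 0.66677213 -0.00803159  0.25219531]
front shut [0.42437823 0.00589068 0.178     ] ribs [0.53054973 0.09419919 0.195     ] [ 0.55450214 -0.02973048  0.195     ]
canopy_front [245.28711747 170.06075953] [258.53629235 164.95311031]
vent_left_rib [210.87456518 141.83277203] [258.68960757 229.50268651]
vent_right_rib [262.43848847 131.84153627] [209.7998074  198.34611953]
```

```bash
sed -i "s/T(290,152)/T(291,163)/;s/T(486,118)/T(486,130)/;s/S(362,370)/S(358,392)/;s/S(216,275)/S(209,297)/" fit.py; sed -i "s/(-.13,.1-p\[4\]/(p[6],.1-p[4]/;s/(-.13,-.1+p\[5\]/(p[6],-.1+p[5]/;s/.5,.03,.03\]/.5,.03,.03,-.13]/" fit.py; python3 fit.py
```

```text
[ 0.544   0.029   0.191   0.7454  0.0327  0.0402 -0.1301]
[[-1.4, -0.4], [-0.2, -0.7], [-0.9, -1.4], [0.7, -1.8], [-0.1, 0.8], [1.0, 1.1], [-1.6, -1.7], [1.7, -3.0], [-1.5, -0.7], [0.9, 2.0], [-0.4, -3.0], [2.1, 0.6], [-0.6, -0.8], [-0.0, -1.1], [-0.1, -0.6], [0.3, -0.3]]
front now [0.55719302 0.03153256 0.32172808] ribs now [0.64296234 0.11668897 0.25220781] [ 0.66709499 -0.00809854  0.25220781]
front shut [0.4252466  0.00601545 0.178     ] ribs [0.5311768  0.09507077 0.195     ] [ 0.55530944 -0.02971673  0.195     ]
canopy_front [245.29009015 170.02480468] [258.47993586 165.06433403]
vent_left_rib [210.54527683 141.77649752] [258.91323546 229.80351853]
vent_right_rib [262.46509282 131.71096928] [209.67166148 198.42685077]
```

Fit agrees to 1–3 px: yaw 0.19, canopy 0.745 rad, left vent about 33 mm open and right about 40 mm, rib height consistent. Now I'll raise the arm, close the fingers and align the tool with the propagator.

Call:
send_rows(
  deltas=[
    {"tz": -4,"rz": -0.11},
    {"tz": -8,"rz": -0.22},
    {"tz": -12,"rz": -0.33},
    {"tz": -16,"rz": -0.44},
    {"tz": -18,"rz": -0.55},
  ],
  claw=0,
  squeeze=20,
)

```text
schema error: expected keys tx, ty, tz, rx, ry, rz
```

```bash
cat > go.py <<'E'
from h import *
from scipy.spatial.transform import Rotation as Ro
def W(p,X):
    x,y,a,th=p[:4];X=np.array(X);c,s=np.cos(th),np.sin(th)
    q=np.array([.13+c*X[0]+s*X[2], X[1], .078-s*X[0]+c*X[2]])
    return np.array([x+np.cos(a)*q[0]-np.sin(a)*q[1],y+np.sin(a)*q[0]+np.cos(a)*q[1],q[2]])
p=np.load("p.npy")
def st(): 
    o=robot.get_obs();R=Ro.from_quat(o["tool_rot"]);
    a=p[2];des=np.array([[-np.cos(a),-np.sin(a),0],[-np.sin(a),np.cos(a),0],[0,0,-1]])
    print("t",round(float(o["time"]),2),"pos",np.round(o["position"],4),"F",np.round(o["ft_force"],1),"w",o["grip_width"],"rot err(tool)",np.round((R.inv()*Ro.from_matrix(des)).as_rotvec(),3))
    return o,R
def d(X):
    o,R=st();print("to",np.round(X,4),"tool cm",np.round(R.inv().apply(X-o["position"])*100,2))
E
python3 - <<'E'
from go import *
# above the rail
X=W(p,(-.255,0,.1));X[2]=W(p,(-.26,0,.1))[2]+.06
d(X)
E
```

```text
t 1.2 pos [0.2206 0.5847 0.2226] F [ 0.2 -0.9  0.4] w 0.08712241299851507 rot err(tool) [-0.     0.    -0.552]
to [0.5543 0.031  0.3878] tool cm [-50.77 -40.03 -16.53]
```

Call:
send_rows(
  deltas=[
    {"tx": 0,"ty": 0,"tz": -4,"rx": 0,"ry": 0,"rz": -0.11},
    {"tx": 0,"ty": 0,"tz": -8,"rx": 0,"ry": 0,"rz": -0.22},
    {"tx": 0,"ty": 0,"tz": -12,"rx": 0,"ry": 0,"rz": -0.33},
    {"tx": 0,"ty": 0,"tz": -16,"rx": 0,"ry": 0,"rz": -0.44},
    {"tx": 0,"ty": 0,"tz": -18,"rx": 0,"ry": 0,"rz": -0.552},
  ],
  claw=0,
  squeeze=20,
)

```text
time: 1.62
position: [0.2213, 0.5862, 0.4088]
tool_rot: [-0.098, 0.995, 0.004, 0.003]
ft_force: [0.5, -0.4, 0.7]
grip_width: 0.0618
```

Run:
```python
from go import *
X=W(p,(-.255,0,.1));X[2]=W(p,(-.26,0,.1))[2]+.06
d(X)
```

```text
t 1.62 pos [0.2213 0.5862 0.4088] F [ 0.5 -0.4  0.7] w 0.0617593095159311 rot err(tool) [0.007 0.006 0.006]
to [0.5543 0.031  0.3878] tool cm [-21.79 -60.97   1.81]
```

Call:
send_rows(
  deltas=[
    {"tx": -1.3,"ty": -3.6,"tz": 0,"rx": 0,"ry": 0,"rz": 0},
    {"tx": -2.6,"ty": -7.2,"tz": 0,"rx": 0,"ry": 0,"rz": 0},
    {"tx": -3.9,"ty": -10.8,"tz": 0,"rx": 0,"ry": 0,"rz": 0},
    {"tx": -5.2,"ty": -14.4,"tz": 0,"rx": 0,"ry": 0,"rz": 0},
    {"tx": -6.5,"ty": -18,"tz": 0,"rx": 0,"ry": 0,"rz": 0},
  ],
)

```text
time: 2.03
position: [0.3189, 0.4188, 0.4027]
tool_rot: [-0.096, 0.995, 0.0, 0.0]
ft_force: [1.0, 0.4, -0.3]
grip_width: 0.0286
```

Call:
send_rows(
  deltas=[
    {"tx": -1.3,"ty": -3.6,"tz": 0,"rx": 0,"ry": 0,"rz": 0},
    {"tx": -2.6,"ty": -7.2,"tz": 0,"rx": 0,"ry": 0,"rz": 0},
    {"tx": -3.9,"ty": -10.8,"tz": 0,"rx": 0,"ry": 0,"rz": 0},
    {"tx": -5.2,"ty": -14.4,"tz": 0,"rx": 0,"ry": 0,"rz": 0},
    {"tx": -6.5,"ty": -18,"tz": 0,"rx": 0,"ry": 0,"rz": 0},
  ],
)

```text
time: 2.45
position: [0.4171, 0.2543, 0.4028]
tool_rot: [-0.096, 0.995, 0.0, 0.0]
ft_force: [1.6, -0.1, -0.6]
grip_width: 0.0011
```

Call:
send_rows(
  deltas=[
    {"tx": -1.3,"ty": -3.6,"tz": 0,"rx": 0,"ry": 0,"rz": 0},
    {"tx": -2.6,"ty": -7.2,"tz": 0,"rx": 0,"ry": 0,"rz": 0},
    {"tx": -3.9,"ty": -10.8,"tz": 0,"rx": 0,"ry": 0,"rz": 0},
    {"tx": -5.2,"ty": -14.4,"tz": 0,"rx": 0,"ry": 0,"rz": 0},
    {"tx": -6.5,"ty": -18,"tz": 0,"rx": 0,"ry": 0,"rz": 0},
  ],
)

```text
time: 2.87
position: [0.5152, 0.0898, 0.4028]
tool_rot: [-0.095, 0.995, 0.0, 0.0]
ft_force: [-0.1, -0.0, -0.3]
grip_width: 0.0005
```

Run:
```python
from go import *
X=W(p,(-.255,0,.1));X[2]=W(p,(-.26,0,.1))[2]+.06
d(X)
```

```text
t 2.87 pos [0.5152 0.0898 0.4028] F [-0.1 -0.  -0.3] w 0.000496665115990443 rot err(tool) [ 0.  0. -0.]
to [0.5543 0.031  0.3878] tool cm [-2.72 -6.52  1.49]
```

Call:
send_rows(
  deltas=[
    {"tx": -1.2,"ty": -2.8,"tz": 0.5,"rx": 0,"ry": 0,"rz": 0},
    {"tx": -2.3,"ty": -5.3,"tz": 1.5,"rx": 0,"ry": 0,"rz": 0},
    {"tx": -2.3,"ty": -5.3,"tz": 3,"rx": 0,"ry": 0,"rz": 0},
    {"tx": -2.3,"ty": -5.3,"tz": 4,"rx": 0,"ry": 0,"rz": 0},
    {"tx": -2.3,"ty": -5.3,"tz": 4,"rx": 0,"ry": 0,"rz": 0},
  ],
)

```text
time: 3.28
position: [0.5456, 0.0441, 0.3599]
tool_rot: [-0.095, 0.995, 0.001, -0.003]
ft_force: [0.3, 1.0, -0.4]
grip_width: 0.0005
```

Run:
```python
from go import *
X=W(p,(-.255,0,.1));X[2]=W(p,(-.26,0,.1))[2]
d(X)
o,R=st()
T0=None
for th in np.linspace(p[3],0,13):
    q=p.copy();q[3]=th;A=W(q,(-.255,0,.1));A[2]=W(q,(-.26,0,.1))[2]
    print(round(th,3),np.round(R.inv().apply(A-X)*100,2))
for n in("side","top"):
    c=robot.camera(n);cv2.imwrite(f"pics/{n}1.png",c["color"][:,:,::-1])
a=cv2.imread("pics/side1.png")[50:300,130:400];cv2.imwrite("pics/s1z.png",cv2.resize(a,None,fx=2.4,fy=2.4))
```

```text
t 3.28 pos [0.5456 0.0441 0.3599] F [ 0.3  1.  -0.4] w 0.000489236176311209 rot err(tool) [ 0.002 -0.006 -0.001]
to [0.5543 0.031  0.3278] tool cm [-0.63 -1.46  3.2 ]
t 3.28 pos [0.5456 0.0441 0.3599] F [ 0.3  1.  -0.4] w 0.000489236176311209 rot err(tool) [ 0.002 -0.006 -0.001]
0.745 [0. 0. 0.]
0.683 [ 1.5  -0.    0.82]
0.621 [ 2.95 -0.01  1.74]
0.559 [ 4.34 -0.01  2.74]
0.497 [ 5.67 -0.01  3.83]
0.435 [ 6.93 -0.01  5.  ]
0.373 [ 8.12 -0.02  6.25]
0.311 [ 9.23 -0.02  7.57]
0.248 [10.25 -0.03  8.96]
0.186 [11.19 -0.03 10.4 ]
0.124 [12.04 -0.03 11.91]
0.062 [12.8  -0.04 13.46]
0.0 [13.46 -0.04 15.06]
```

View pics/s1z.png

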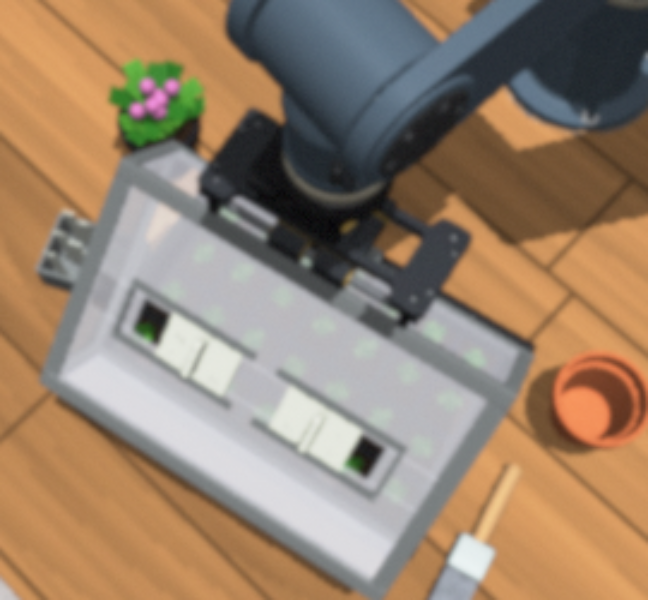

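Side view: the closed fingers stand just above the front rail's middle (around crop pixel (350,290)), and nothing is touched yet. I'll lower on to the rail.

Call:
send_rows(
  deltas=[
    {"tx": -0.3,"ty": -0.7,"tz": 0.6,"rx": 0,"ry": 0,"rz": 0},
    {"tx": -0.6,"ty": -1.4,"tz": 1.2,"rx": 0,"ry": 0,"rz": 0},
    {"tx": -0.6,"ty": -1.4,"tz": 1.8,"rx": 0,"ry": 0,"rz": 0},
    {"tx": -0.6,"ty": -1.4,"tz": 2.2,"rx": 0,"ry": 0,"rz": 0},
    {"tx": -0.6,"ty": -1.4,"tz": 2.4,"rx": 0,"ry": 0,"rz": 0},
  ],
)

```text
time: 3.8
position: [0.5554, 0.0315, 0.3376]
tool_rot: [-0.095, 0.995, 0.0, -0.001]
ft_force: [0.3, 0.0, 0.5]
grip_width: 0.0005
```

Run:
```python
from go import *
X=W(p,(-.255,0,.1));X[2]=W(p,(-.26,0,.1))[2]
d(X)
```

```text
t 3.8 pos [0.5554 0.0315 0.3376] F [0.3 0.  0.5] w 0.00047935696263635475 rot err(tool) [ 0.001 -0.002  0.   ]
to [0.5543 0.031  0.3278] tool cm [ 0.12 -0.03  0.97]
```

Call:
send_rows(
  deltas=[
    {"tx": 0,"ty": 0,"tz": 0.25,"rx": 0,"ry": 0,"rz": 0},
    {"tx": 0,"ty": 0,"tz": 0.5,"rx": 0,"ry": 0,"rz": 0},
    {"tx": 0,"ty": 0,"tz": 0.75,"rx": 0,"ry": 0,"rz": 0},
    {"tx": 0.1,"ty": 0,"tz": 0.95,"rx": 0,"ry": 0,"rz": 0},
    {"tx": 0.2,"ty": 0,"tz": 1.15,"rx": 0,"ry": 0,"rz": 0},
  ],
)

```text
time: 4.22
position: [0.5542, 0.0311, 0.3279]
tool_rot: [-0.096, 0.995, -0.0, 0.001]
ft_force: [-2.2, 0.5, 9.4]
grip_width: 0.0006
```

Call:
send_rows(
  deltas=[
    {"tx": 0.3,"ty": 0,"tz": 0.17,"rx": 0,"ry": 0,"rz": 0},
    {"tx": 0.6,"ty": 0,"tz": 0.34,"rx": 0,"ry": 0,"rz": 0},
    {"tx": 0.9,"ty": 0,"tz": 0.5,"rx": 0,"ry": 0,"rz": 0},
    {"tx": 1.2,"ty": 0,"tz": 0.67,"rx": 0,"ry": 0,"rz": 0},
    {"tx": 1.5,"ty": 0,"tz": 0.84,"rx": 0,"ry": 0,"rz": 0},
  ],
)

```text
time: 4.63
position: [0.5396, 0.0283, 0.3202]
tool_rot: [-0.096, 0.995, -0.0, 0.001]
ft_force: [-0.4, 0.4, 5.6]
grip_width: 0.0003
```

Call:
send_rows(
  deltas=[
    {"tx": 0.3,"ty": 0,"tz": 0.19,"rx": 0,"ry": 0,"rz": 0},
    {"tx": 0.58,"ty": 0,"tz": 0.37,"rx": 0,"ry": 0,"rz": 0},
    {"tx": 0.87,"ty": 0,"tz": 0.56,"rx": 0,"ry": 0,"rz": 0},
    {"tx": 1.16,"ty": 0,"tz": 0.75,"rx": 0,"ry": 0,"rz": 0},
    {"tx": 1.45,"ty": 0,"tz": 0.94,"rx": 0,"ry": 0,"rz": 0},
  ],
)

```text
time: 5.05
position: [0.5247, 0.0253, 0.3108]
tool_rot: [-0.096, 0.995, -0.0, 0.001]
ft_force: [-2.4, 0.2, 8.2]
grip_width: 0.0004
```

```bash
cat > look.py <<'E'
import sys
from go import *
k=sys.argv[1]
st()
for n in("side","top"):
    c=robot.camera(n);cv2.imwrite(f"pics/{n}{k}.png",c["color"][:,:,::-1])
a=cv2.imread(f"pics/side{k}.png")[70:310,130:400];b=cv2.imread(f"pics/top{k}.png")[80:320,130:400]
cv2.imwrite(f"pics/b{k}.png",cv2.resize(np.hstack([a,b]),None,fx=1.48,fy=1.48))
cv2.imwrite(f"pics/tz{k}.png",cv2.resize(b,None,fx=2.4,fy=2.4))
cv2.imwrite(f"pics/sz{k}.png",cv2.resize(a,None,fx=2.4,fy=2.4))
E
python3 look.py 2
```

```text
t 5.05 pos [0.5247 0.0253 0.3108] F [-2.4  0.2  8.2] w 0.0003590777892401611 rot err(tool) [-0.001  0.001  0.   ]
```

View pics/b2.png

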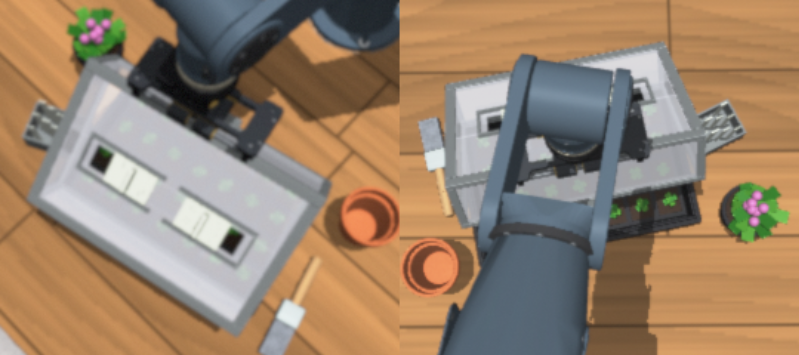

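The canopy is following: in the side view its rail has moved toward the robot with the fingers. I'll carry on along the arc.

Call:
send_rows(
  deltas=[
    {"tx": 0.28,"ty": 0,"tz": 0.2,"rx": 0,"ry": 0,"rz": 0},
    {"tx": 0.56,"ty": 0,"tz": 0.4,"rx": 0,"ry": 0,"rz": 0},
    {"tx": 0.84,"ty": 0,"tz": 0.6,"rx": 0,"ry": 0,"rz": 0},
    {"tx": 1.12,"ty": 0,"tz": 0.8,"rx": 0,"ry": 0,"rz": 0},
    {"tx": 1.39,"ty": 0,"tz": 1.0,"rx": 0,"ry": 0,"rz": 0},
  ],
)

```text
time: 5.57
position: [0.5105, 0.0225, 0.3007]
tool_rot: [-0.096, 0.995, -0.0, -0.0]
ft_force: [-3.2, -0.3, 7.3]
grip_width: 0.0003
```

Call:
send_rows(
  deltas=[
    {"tx": 0.27,"ty": 0,"tz": 0.22,"rx": 0,"ry": 0,"rz": 0},
    {"tx": 0.53,"ty": 0,"tz": 0.44,"rx": 0,"ry": 0,"rz": 0},
    {"tx": 0.8,"ty": 0,"tz": 0.65,"rx": 0,"ry": 0,"rz": 0},
    {"tx": 1.07,"ty": 0,"tz": 0.87,"rx": 0,"ry": 0,"rz": 0},
    {"tx": 1.33,"ty": 0,"tz": 1.09,"rx": 0,"ry": 0,"rz": 0},
  ],
)

```text
time: 5.98
position: [0.4969, 0.0199, 0.2895]
tool_rot: [-0.096, 0.995, -0.001, -0.001]
ft_force: [-4.1, -0.8, 8.1]
grip_width: 0.0007
```

Call:
send_rows(
  deltas=[
    {"tx": 0.25,"ty": 0,"tz": 0.23,"rx": 0,"ry": 0,"rz": 0},
    {"tx": 0.5,"ty": 0,"tz": 0.46,"rx": 0,"ry": 0,"rz": 0},
    {"tx": 0.76,"ty": 0,"tz": 0.7,"rx": 0,"ry": 0,"rz": 0},
    {"tx": 1.0,"ty": 0,"tz": 0.94,"rx": 0,"ry": 0,"rz": 0},
    {"tx": 1.26,"ty": 0,"tz": 1.17,"rx": 0,"ry": 0,"rz": 0},
  ],
)

```text
time: 6.4
position: [0.4839, 0.0173, 0.2775]
tool_rot: [-0.096, 0.995, -0.001, -0.002]
ft_force: [-5.8, -1.8, 7.8]
grip_width: 0.0004
```

Call:
send_rows(
  deltas=[
    {"tx": 0.24,"ty": 0,"tz": 0.25,"rx": 0,"ry": 0,"rz": 0},
    {"tx": 0.48,"ty": 0,"tz": 0.5,"rx": 0,"ry": 0,"rz": 0},
    {"tx": 0.71,"ty": 0,"tz": 0.75,"rx": 0,"ry": 0,"rz": 0},
    {"tx": 0.95,"ty": 0,"tz": 1.0,"rx": 0,"ry": 0,"rz": 0},
    {"tx": 1.19,"ty": 0,"tz": 1.25,"rx": 0,"ry": 0,"rz": 0},
  ],
)

```text
time: 6.82
position: [0.4718, 0.015, 0.2647]
tool_rot: [-0.096, 0.995, -0.001, -0.002]
ft_force: [-6.0, -1.8, 6.2]
grip_width: 0.0005
```

```bash
python3 look.py 3
```

```text
t 6.82 pos [0.4718 0.015  0.2647] F [-6.  -1.8  6.2] w 0.0005244319773675468 rot err(tool) [-0.001 -0.005  0.001]
```

View pics/b3.png

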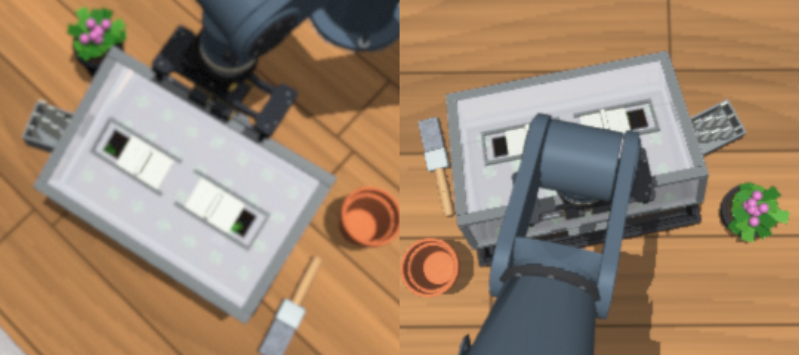

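Call:
send_rows(
  deltas=[
    {"tx": 0.3,"ty": 0,"tz": 0.26,"rx": 0,"ry": 0,"rz": 0},
    {"tx": 0.58,"ty": 0,"tz": 0.53,"rx": 0,"ry": 0,"rz": 0},
    {"tx": 0.84,"ty": 0,"tz": 0.8,"rx": 0,"ry": 0,"rz": 0},
    {"tx": 1.08,"ty": 0,"tz": 1.06,"rx": 0,"ry": 0,"rz": 0},
    {"tx": 1.3,"ty": 0,"tz": 1.32,"rx": 0,"ry": 0,"rz": 0},
  ],
)

```text
time: 7.33
position: [0.4614, 0.0131, 0.2507]
tool_rot: [-0.095, 0.995, 0.0, 0.0]
ft_force: [-1.4, 0.8, 2.6]
grip_width: 0.0006
```

Call:
send_rows(
  deltas=[
    {"tx": 0.23,"ty": 0,"tz": 0.28,"rx": 0,"ry": 0,"rz": 0},
    {"tx": 0.46,"ty": 0,"tz": 0.56,"rx": 0,"ry": 0,"rz": 0},
    {"tx": 0.69,"ty": 0,"tz": 0.83,"rx": 0,"ry": 0,"rz": 0},
    {"tx": 0.9,"ty": 0,"tz": 1.1,"rx": 0,"ry": 0,"rz": 0},
    {"tx": 1.1,"ty": 0,"tz": 1.39,"rx": 0,"ry": 0,"rz": 0},
  ],
)

```text
time: 7.75
position: [0.451, 0.011, 0.2368]
tool_rot: [-0.095, 0.995, -0.0, 0.001]
ft_force: [1.3, 0.9, 0.8]
grip_width: 0.0007
```

Call:
send_rows(
  deltas=[
    {"tx": 0.2,"ty": 0,"tz": 0.29,"rx": 0,"ry": 0,"rz": 0},
    {"tx": 0.4,"ty": 0,"tz": 0.58,"rx": 0,"ry": 0,"rz": 0},
    {"tx": 0.6,"ty": 0,"tz": 0.87,"rx": 0,"ry": 0,"rz": 0},
    {"tx": 0.8,"ty": 0,"tz": 1.16,"rx": 0,"ry": 0,"rz": 0},
    {"tx": 1.0,"ty": 0,"tz": 1.44,"rx": 0,"ry": 0,"rz": 0},
  ],
)

```text
time: 8.17
position: [0.4407, 0.009, 0.2224]
tool_rot: [-0.095, 0.995, -0.0, 0.0]
ft_force: [0.6, -0.3, 1.1]
grip_width: 0.0002
```

```bash
python3 look.py 4
```

```text
t 8.17 pos [0.4407 0.009  0.2224] F [ 0.6 -0.3  1.1] w 0.00021433206595028668 rot err(tool) [-0.  0.  0.]
```

View pics/b4.png

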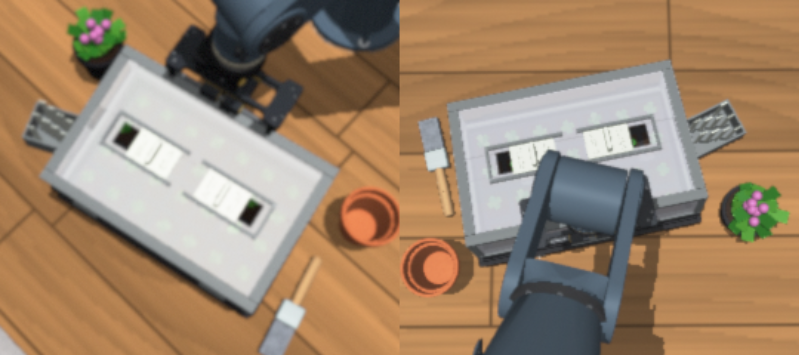

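```bash
cat > th.py <<'E'
from go import *
from scipy.optimize import least_squares
ct,cs=robot.camera("top"),robot.camera("side")
L=[((-.26,-.2,.1),(337,212.4),ct),((-.26,.2,.1),(356.4,186.2),cs),((-.26,-.2,.1),(216.5,103.8),cs),((0,.2,.1),(297.6,281.5),cs),((0,-.2,.1),(158.4,188.2),cs)]
f=lambda t:np.concatenate([proj(c,W([*p[:3],t[0]],X))-np.array(u) for X,u,c in L])
for t0 in(.1,.3):
  s=least_squares(f,[t0],loss='soft_l1');print(s.x,np.round(s.fun,1))
th=s.x[0];print("front edge",W([*p[:3],th],(-.26,0,.1)),"mid",W([*p[:3],th],(-.251,0,.1)))
st()
E
python3 th.py
```

```text
[0.17236075] [ 1.1 -0.3  3.6 -3.1 -1.1 -5.9  2.5 -0.6 -2.4 -0.7]
[0.17236071] [ 1.1 -0.3  3.6 -3.1 -1.1 -5.9  2.5 -0.6 -2.4 -0.7]
front edge [0.43703161 0.00829455 0.22111049] mid [0.44573696 0.00997808 0.21956691]
t 8.37 pos [0.4403 0.0091 0.2224] F [0.2 0.6 0.4] w 0.0002492541206881914 rot err(tool) [ 0.    -0.001  0.   ]
```

Call:
send_rows(
  deltas=[
    {"tx": 0.12,"ty": 0,"tz": 0.25,"rx": 0,"ry": 0,"rz": 0},
    {"tx": 0.24,"ty": 0,"tz": 0.5,"rx": 0,"ry": 0,"rz": 0},
    {"tx": 0.36,"ty": 0,"tz": 0.75,"rx": 0,"ry": 0,"rz": 0},
    {"tx": 0.48,"ty": 0,"tz": 1.0,"rx": 0,"ry": 0,"rz": 0},
    {"tx": 0.6,"ty": 0,"tz": 1.25,"rx": 0,"ry": 0,"rz": 0},
  ],
)

```text
time: 8.78
position: [0.4343, 0.008, 0.2098]
tool_rot: [-0.096, 0.995, 0.0, -0.001]
ft_force: [-1.7, -1.0, 1.7]
grip_width: 0.0003
```

Call:
send_rows(
  deltas=[
    {"tx": 0.1,"ty": 0,"tz": 0.25,"rx": 0,"ry": 0,"rz": 0},
    {"tx": 0.2,"ty": 0,"tz": 0.5,"rx": 0,"ry": 0,"rz": 0},
    {"tx": 0.3,"ty": 0,"tz": 0.75,"rx": 0,"ry": 0,"rz": 0},
    {"tx": 0.4,"ty": 0,"tz": 1.0,"rx": 0,"ry": 0,"rz": 0},
    {"tx": 0.5,"ty": 0,"tz": 1.2,"rx": 0,"ry": 0,"rz": 0},
  ],
)

```text
time: 9.2
position: [0.4298, 0.0071, 0.1978]
tool_rot: [-0.095, 0.995, 0.0, -0.0]
ft_force: [-1.5, -0.4, 2.1]
grip_width: 0.0007
```

```bash
python3 look.py 5
```

```text
t 9.2 pos [0.4298 0.0071 0.1978] F [-1.5 -0.4  2.1] w 0.0006508022228471474 rot err(tool) [ 0. -0.  0.]
```

View pics/b5.png

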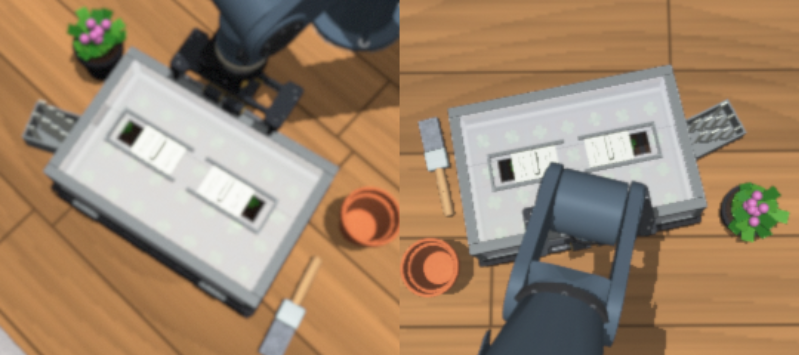

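The canopy is nearly home and still following with about 2 N. I'll do the last 20 mm slowly.

Call:
send_rows(
  deltas=[
    {"tx": 0.07,"ty": 0,"tz": 0.18,"rx": 0,"ry": 0,"rz": 0},
    {"tx": 0.14,"ty": 0,"tz": 0.36,"rx": 0,"ry": 0,"rz": 0},
    {"tx": 0.21,"ty": 0,"tz": 0.54,"rx": 0,"ry": 0,"rz": 0},
    {"tx": 0.28,"ty": 0,"tz": 0.72,"rx": 0,"ry": 0,"rz": 0},
    {"tx": 0.35,"ty": 0,"tz": 0.9,"rx": 0,"ry": 0,"rz": 0},
  ],
)

```text
time: 9.72
position: [0.4267, 0.0063, 0.189]
tool_rot: [-0.096, 0.995, -0.0, 0.0]
ft_force: [-0.7, -1.6, 0.4]
grip_width: 0.0007
```

Call:
send_rows(
  deltas=[
    {"tx": 0.06,"ty": 0,"tz": 0.14,"rx": 0,"ry": 0,"rz": 0},
    {"tx": 0.12,"ty": 0,"tz": 0.28,"rx": 0,"ry": 0,"rz": 0},
    {"tx": 0.18,"ty": 0,"tz": 0.4,"rx": 0,"ry": 0,"rz": 0},
    {"tx": 0.24,"ty": 0,"tz": 0.52,"rx": 0,"ry": 0,"rz": 0},
    {"tx": 0.3,"ty": 0,"tz": 0.62,"rx": 0,"ry": 0,"rz": 0},
  ],
)

```text
time: 10.13
position: [0.4239, 0.0058, 0.1829]
tool_rot: [-0.095, 0.995, -0.0, 0.0]
ft_force: [0.4, -0.2, 0.9]
grip_width: 0.0004
```

Call:
send_rows(
  deltas=[
    {"tx": 0.02,"ty": 0,"tz": 0.1,"rx": 0,"ry": 0,"rz": 0},
    {"tx": 0.04,"ty": 0,"tz": 0.2,"rx": 0,"ry": 0,"rz": 0},
    {"tx": 0.06,"ty": 0,"tz": 0.3,"rx": 0,"ry": 0,"rz": 0},
    {"tx": 0.08,"ty": 0,"tz": 0.36,"rx": 0,"ry": 0,"rz": 0},
    {"tx": 0.1,"ty": 0,"tz": 0.42,"rx": 0,"ry": 0,"rz": 0},
  ],
)

```text
time: 10.55
position: [0.4223, 0.0056, 0.1786]
tool_rot: [-0.096, 0.995, 0.0, -0.0]
ft_force: [-0.7, -0.3, 1.2]
grip_width: 0.0005
```

Call:
send_rows(
  deltas=[
    {"tx": 0,"ty": 0,"tz": 0.06,"rx": 0,"ry": 0,"rz": 0},
    {"tx": 0,"ty": 0,"tz": 0.12,"rx": 0,"ry": 0,"rz": 0},
    {"tx": 0,"ty": 0,"tz": 0.18,"rx": 0,"ry": 0,"rz": 0},
    {"tx": 0,"ty": 0,"tz": 0.22,"rx": 0,"ry": 0,"rz": 0},
    {"tx": 0,"ty": 0,"tz": 0.22,"rx": 0,"ry": 0,"rz": 0},
  ],
)

```text
time: 10.97
position: [0.4223, 0.0056, 0.1782]
tool_rot: [-0.096, 0.995, -0.0, -0.0]
ft_force: [-4.8, -0.2, 19.9]
grip_width: 0.0006
```

The canopy met its stop at z = 0.178, exactly the shut height (force rose to 20 N). I'll lift off.

Call:
send_rows(
  deltas=[
    {"tx": 0,"ty": 0,"tz": -0.3,"rx": 0,"ry": 0,"rz": 0},
    {"tx": 0,"ty": 0,"tz": -1.3,"rx": 0,"ry": 0,"rz": 0},
    {"tx": 0,"ty": 0,"tz": -3,"rx": 0,"ry": 0,"rz": 0},
    {"tx": 0,"ty": 0,"tz": -5,"rx": 0,"ry": 0,"rz": 0},
    {"tx": 0,"ty": 0,"tz": -5,"rx": 0,"ry": 0,"rz": 0},
  ],
)

```text
time: 11.38
position: [0.4249, 0.0053, 0.2292]
tool_rot: [-0.096, 0.995, -0.001, 0.003]
ft_force: [0.3, -0.5, -0.0]
grip_width: 0.0005
```

```bash
python3 look.py 6
python3 - <<'E'
from go import *
robot.camera("side");robot.camera("top")
q=p.copy();q[3]=0
for n in("side","top"):
    c=robot.camera(n)
    for l in["canopy_front","vent_left_rib","vent_right_rib"]:
        for r in robot.tip_of(l,n)[:2]:
            u,v=r["xy"];X=world(c,u,v,.178 if 'front' in l else .195)
            e=X-W(q,(-.13,0,0));a=p[2]
            print(n,l,np.round([u,v],1),round(r["p"],2),np.round(X,3),"base xy",np.round([np.cos(a)*e[0]+np.sin(a)*e[1],-np.sin(a)*e[0]+np.cos(a)*e[1]],4))
    for X in [(-.26,.2,.1),(-.26,-.2,.1),(0,.2,.1),(0,-.2,.1)]: print(np.round(proj(c,W(q,X)),1))
E
```

```text
t 11.38 pos [0.4249 0.0053 0.2292] F [ 0.3 -0.5 -0. ] w 0.0005299250444692181 rot err(tool) [-0.003  0.006  0.   ]
side vent_left_rib [283.5 196.6] 0.95 [0.537 0.097 0.195] base xy [0.0061 0.0681]
side vent_right_rib [237.1 168.8] 0.6 [ 0.563 -0.029  0.195] base xy [ 0.0077 -0.0601]
[359.5 181.6]
[221.3 100.2]
[304.1 274.3]
[160.2 181.5]
top vent_left_rib [221.2 194.3] 0.64 [0.525 0.095 0.195] base xy [-0.0066  0.0685]
top vent_right_rib [274.5 183.7] 0.68 [ 0.55  -0.038  0.195] base xy [-0.0064 -0.0667]
top vent_right_rib [355.4 224.8] 0.2 [ 0.447 -0.234  0.195] base xy [-0.1456 -0.2397]
[178.4 254.3]
[336.8 222.4]
[161.8 153.9]
[313.8 124.4]
```

View pics/sz6.png

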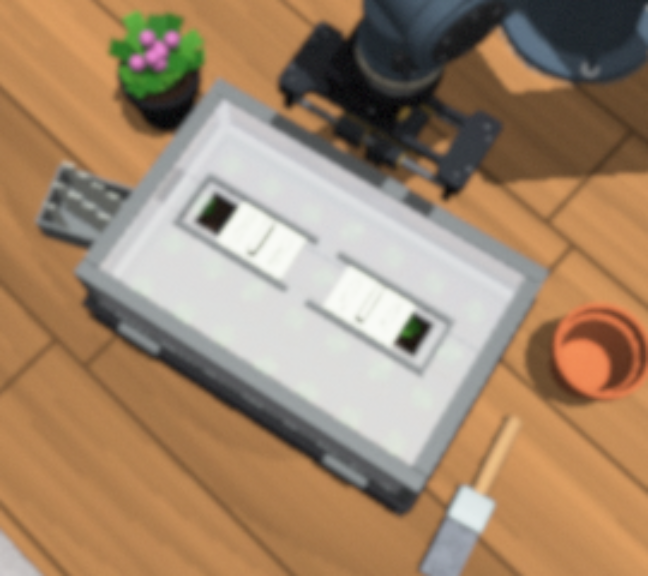

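The canopy is down level all round (corners match the shut model, e.g. (359,181)). The ribs are at base y of about +68 and −63 mm, so the gap between them is free for the fingers. Next I move over the gap.

```bash
cat > vb.py <<'E'
from go import *
o,R=st();a=p[2];e=o["position"]-np.array([p[0],p[1],0])
print("base xyz",np.round([np.cos(a)*e[0]+np.sin(a)*e[1],-np.sin(a)*e[0]+np.cos(a)*e[1],e[2]],4))
E
python3 vb.py
```

```text
t 11.98 pos [0.4225 0.0056 0.2263] F [ 0.  -0.3 -0.3] w 0.0005001160903119276 rot err(tool) [ 0.    -0.001  0.   ]
base xyz [-1.237e-01  1.000e-04  2.263e-01]
```

Call:
send_rows(
  deltas=[
    {"tx": -3,"ty": 0,"tz": 0,"rx": 0,"ry": 0,"rz": 0},
    {"tx": -6.5,"ty": 0,"tz": 0,"rx": 0,"ry": 0,"rz": 0},
    {"tx": -10,"ty": 0.1,"tz": 0,"rx": 0,"ry": 0,"rz": 0},
    {"tx": -12.4,"ty": 0.3,"tz": 0,"rx": 0,"ry": 0,"rz": 0},
    {"tx": -12.4,"ty": 0.3,"tz": 0,"rx": 0,"ry": 0,"rz": 0},
  ],
)

```text
time: 12.4
position: [0.5494, 0.0325, 0.2267]
tool_rot: [-0.096, 0.995, -0.0, 0.003]
ft_force: [0.8, -0.8, 0.1]
grip_width: -0.0001
```

Call:
send_rows(
  deltas=[
    {"tx": 0,"ty": 0,"tz": 1,"rx": 0,"ry": 0,"rz": 0},
    {"tx": 0,"ty": 0,"tz": 2,"rx": 0,"ry": 0,"rz": 0},
    {"tx": 0,"ty": 0,"tz": 3,"rx": 0,"ry": 0,"rz": 0},
    {"tx": 0,"ty": 0,"tz": 3.8,"rx": 0,"ry": 0,"rz": 0},
    {"tx": 0,"ty": 0,"tz": 4,"rx": 0,"ry": 0,"rz": 0},
  ],
)

```text
time: 12.82
position: [0.5414, 0.0321, 0.1844]
tool_rot: [-0.095, 0.995, 0.001, -0.002]
ft_force: [-0.0, 0.3, 0.7]
grip_width: 0.0006
```

```bash
python3 vb.py; python3 look.py 7
```

```text
t 12.82 pos [0.5414 0.0321 0.1844] F [-0.   0.3  0.7] w 0.0005900808611623556 rot err(tool) [ 0.002 -0.005 -0.   ]
base xyz [-0.002   0.0035  0.1844]
t 12.82 pos [0.5414 0.0321 0.1844] F [-0.   0.3  0.7] w 0.0005900808611623556 rot err(tool) [ 0.002 -0.005 -0.   ]
```

View pics/b7.png

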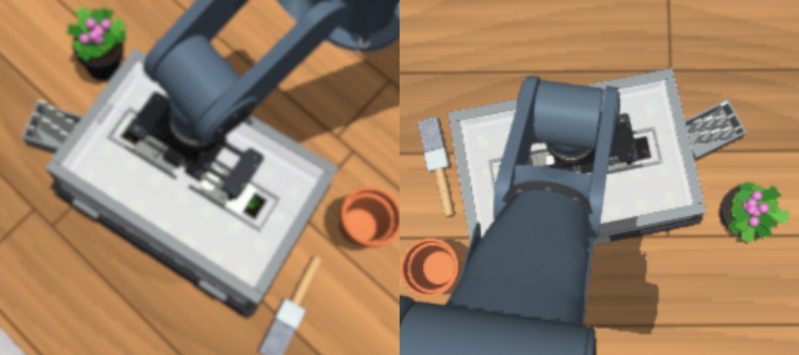

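The fingertips are between the vents at 185 mm height. Pushing left first.

Call:
send_rows(
  deltas=[
    {"tx": 0,"ty": 0.9,"tz": 0,"rx": 0,"ry": 0,"rz": 0},
    {"tx": 0,"ty": 1.8,"tz": 0,"rx": 0,"ry": 0,"rz": 0},
    {"tx": 0,"ty": 2.7,"tz": 0,"rx": 0,"ry": 0,"rz": 0},
    {"tx": 0,"ty": 3.5,"tz": 0,"rx": 0,"ry": 0,"rz": 0},
    {"tx": 0,"ty": 4.2,"tz": 0,"rx": 0,"ry": 0,"rz": 0},
  ],
)

```text
time: 13.33
position: [0.5356, 0.0747, 0.1869]
tool_rot: [-0.096, 0.995, 0.0, 0.0]
ft_force: [-0.3, -0.3, 0.4]
grip_width: 0.0004
```

Call:
send_rows(
  deltas=[
    {"tx": 0,"ty": 0.5,"tz": 0,"rx": 0,"ry": 0,"rz": 0},
    {"tx": 0,"ty": 1.0,"tz": 0,"rx": 0,"ry": 0,"rz": 0},
    {"tx": 0,"ty": 1.5,"tz": 0,"rx": 0,"ry": 0,"rz": 0},
    {"tx": 0,"ty": 2.0,"tz": 0,"rx": 0,"ry": 0,"rz": 0},
    {"tx": 0,"ty": 2.5,"tz": 0,"rx": 0,"ry": 0,"rz": 0},
  ],
)

```text
time: 13.75
position: [0.5311, 0.0978, 0.1867]
tool_rot: [-0.095, 0.995, -0.0, 0.0]
ft_force: [0.2, -2.1, 0.8]
grip_width: 0.0003
```

```bash
python3 vb.py
```

```text
t 13.75 pos [0.5311 0.0978 0.1867] F [ 0.2 -2.1  0.8] w 0.000286000192646271 rot err(tool) [-0.001 -0.     0.   ]
base xyz [0.0004 0.07   0.1867]
```

Pushing with 2 N as expected. The end stop should come near base y = 0.081.

Call:
send_rows(
  deltas=[
    {"tx": 0,"ty": 0.25,"tz": 0,"rx": 0,"ry": 0,"rz": 0},
    {"tx": 0,"ty": 0.5,"tz": 0,"rx": 0,"ry": 0,"rz": 0},
    {"tx": 0,"ty": 0.7,"tz": 0,"rx": 0,"ry": 0,"rz": 0},
    {"tx": 0,"ty": 0.85,"tz": 0,"rx": 0,"ry": 0,"rz": 0},
    {"tx": 0,"ty": 1.0,"tz": 0,"rx": 0,"ry": 0,"rz": 0},
  ],
)

```text
time: 14.17
position: [0.5292, 0.1077, 0.1866]
tool_rot: [-0.095, 0.995, -0.0, 0.0]
ft_force: [-0.3, -1.9, 1.0]
grip_width: 0.0005
```

Call:
send_rows(
  deltas=[
    {"tx": 0,"ty": 0.08,"tz": 0,"rx": 0,"ry": 0,"rz": 0},
    {"tx": 0,"ty": 0.16,"tz": 0,"rx": 0,"ry": 0,"rz": 0},
    {"tx": 0,"ty": 0.22,"tz": 0,"rx": 0,"ry": 0,"rz": 0},
    {"tx": 0,"ty": 0.28,"tz": 0,"rx": 0,"ry": 0,"rz": 0},
    {"tx": 0,"ty": 0.28,"tz": 0,"rx": 0,"ry": 0,"rz": 0},
  ],
)

```text
time: 14.58
position: [0.5287, 0.1106, 0.1866]
tool_rot: [-0.095, 0.995, 0.0, 0.0]
ft_force: [0.1, -1.3, 0.6]
grip_width: 0.0008
```

```bash
python3 vb.py
```

```text
t 14.58 pos [0.5287 0.1106 0.1866] F [ 0.1 -1.3  0.6] w 0.0008055386581499885 rot err(tool) [0. 0. 0.]
base xyz [0.0004 0.083  0.1866]
```

Not at the stop yet (still only sliding friction), so I creep on.

Call:
send_rows(
  deltas=[
    {"tx": 0,"ty": 0.06,"tz": 0,"rx": 0,"ry": 0,"rz": 0},
    {"tx": 0,"ty": 0.12,"tz": 0,"rx": 0,"ry": 0,"rz": 0},
    {"tx": 0,"ty": 0.18,"tz": 0,"rx": 0,"ry": 0,"rz": 0},
    {"tx": 0,"ty": 0.24,"tz": 0,"rx": 0,"ry": 0,"rz": 0},
    {"tx": 0,"ty": 0.24,"tz": 0,"rx": 0,"ry": 0,"rz": 0},
  ],
)

```text
time: 15.0
position: [0.5282, 0.1129, 0.1866]
tool_rot: [-0.095, 0.995, 0.0, 0.0]
ft_force: [0.3, -1.8, 1.2]
grip_width: 0.0003
```

Call:
send_rows(
  deltas=[
    {"tx": 0,"ty": 0.06,"tz": 0,"rx": 0,"ry": 0,"rz": 0},
    {"tx": 0,"ty": 0.12,"tz": 0,"rx": 0,"ry": 0,"rz": 0},
    {"tx": 0,"ty": 0.18,"tz": 0,"rx": 0,"ry": 0,"rz": 0},
    {"tx": 0,"ty": 0.24,"tz": 0,"rx": 0,"ry": 0,"rz": 0},
    {"tx": 0,"ty": 0.24,"tz": 0,"rx": 0,"ry": 0,"rz": 0},
  ],
)

```text
time: 15.42
position: [0.5277, 0.1153, 0.1865]
tool_rot: [-0.095, 0.995, 0.0, 0.0]
ft_force: [-0.0, -1.1, 1.1]
grip_width: 0.0007
```

```bash
python3 vb.py
```

```text
t 15.42 pos [0.5277 0.1153 0.1865] F [-0.  -1.1  1.1] w 0.0006560487377870066 rot err(tool) [0. 0. 0.]
base xyz [0.0004 0.0879 0.1865]
```

Call:
send_rows(
  deltas=[
    {"tx": 0,"ty": 0.06,"tz": 0,"rx": 0,"ry": 0,"rz": 0},
    {"tx": 0,"ty": 0.12,"tz": 0,"rx": 0,"ry": 0,"rz": 0},
    {"tx": 0,"ty": 0.18,"tz": 0,"rx": 0,"ry": 0,"rz": 0},
    {"tx": 0,"ty": 0.24,"tz": 0,"rx": 0,"ry": 0,"rz": 0},
    {"tx": 0,"ty": 0.24,"tz": 0,"rx": 0,"ry": 0,"rz": 0},
  ],
)

```text
time: 15.83
position: [0.5276, 0.1164, 0.1866]
tool_rot: [-0.096, 0.995, -0.001, 0.0]
ft_force: [0.2, -6.6, 1.1]
grip_width: 0.0003
```

```bash
python3 look.py 8
```

```text
t 15.83 pos [0.5276 0.1164 0.1866] F [ 0.2 -6.6  1.1] w 0.00029643651565501843 rot err(tool) [-0.003 -0.     0.001]
```

View pics/sz8.png

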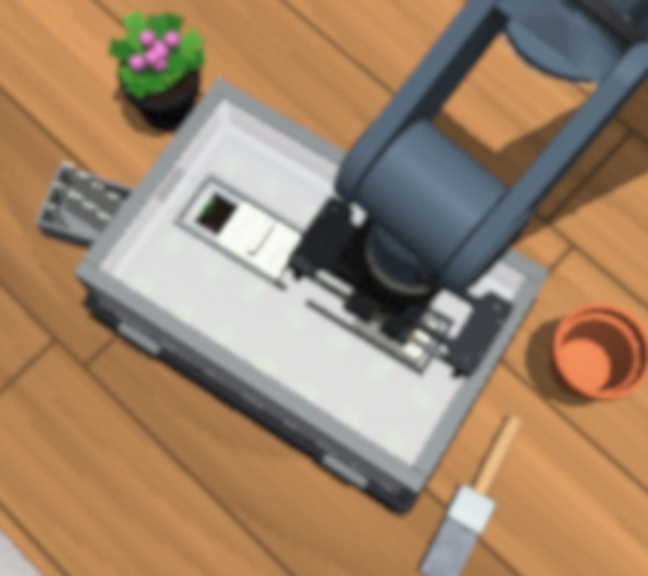

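The force jumped to 6.6 N with the motion halted, so the left vent is at its stop (no dark gap shows at its end in the side view). A small confirming nudge, then back off and go right.

Call:
send_rows(
  deltas=[
    {"tx": 0,"ty": 0.05,"tz": 0,"rx": 0,"ry": 0,"rz": 0},
    {"tx": 0,"ty": 0.1,"tz": 0,"rx": 0,"ry": 0,"rz": 0},
    {"tx": 0,"ty": 0.1,"tz": 0,"rx": 0,"ry": 0,"rz": 0},
  ],
)

```text
time: 16.18
position: [0.5276, 0.1164, 0.1866]
tool_rot: [-0.096, 0.995, -0.002, 0.0]
ft_force: [0.6, -8.8, 1.5]
grip_width: 0.0004
```

Call:
send_rows(
  deltas=[
    {"tx": 0,"ty": -0.8,"tz": 0,"rx": 0,"ry": 0,"rz": 0},
    {"tx": 0,"ty": -2.5,"tz": 0,"rx": 0,"ry": 0,"rz": 0},
    {"tx": 0,"ty": -4.5,"tz": 0,"rx": 0,"ry": 0,"rz": 0},
    {"tx": 0,"ty": -7,"tz": 0,"rx": 0,"ry": 0,"rz": 0},
    {"tx": 0,"ty": -9,"tz": 0,"rx": 0,"ry": 0,"rz": 0},
  ],
)

```text
time: 16.6
position: [0.5443, 0.0297, 0.1864]
tool_rot: [-0.095, 0.995, 0.001, 0.0]
ft_force: [0.1, -1.0, 0.7]
grip_width: 0.0003
```

```bash
python3 vb.py
```

```text
t 16.6 pos [0.5443 0.0297 0.1864] F [ 0.1 -1.   0.7] w 0.00029322764149248366 rot err(tool) [ 0.002  0.    -0.   ]
base xyz [0.0004 0.0006 0.1864]
```

Call:
send_rows(
  deltas=[
    {"tx": 0,"ty": -0.9,"tz": 0,"rx": 0,"ry": 0,"rz": 0},
    {"tx": 0,"ty": -1.8,"tz": 0,"rx": 0,"ry": 0,"rz": 0},
    {"tx": 0,"ty": -2.7,"tz": 0,"rx": 0,"ry": 0,"rz": 0},
    {"tx": 0,"ty": -3.5,"tz": 0,"rx": 0,"ry": 0,"rz": 0},
    {"tx": 0,"ty": -4.2,"tz": 0,"rx": 0,"ry": 0,"rz": 0},
  ],
)

```text
time: 17.02
position: [0.5522, -0.0112, 0.1865]
tool_rot: [-0.096, 0.995, 0.0, -0.0]
ft_force: [0.1, 0.1, 0.2]
grip_width: 0.0005
```

Call:
send_rows(
  deltas=[
    {"tx": 0,"ty": -0.5,"tz": 0,"rx": 0,"ry": 0,"rz": 0},
    {"tx": 0,"ty": -1.0,"tz": 0,"rx": 0,"ry": 0,"rz": 0},
    {"tx": 0,"ty": -1.5,"tz": 0,"rx": 0,"ry": 0,"rz": 0},
    {"tx": 0,"ty": -2.0,"tz": 0,"rx": 0,"ry": 0,"rz": 0},
    {"tx": 0,"ty": -2.5,"tz": 0,"rx": 0,"ry": 0,"rz": 0},
  ],
)

```text
time: 17.43
position: [0.557, -0.0355, 0.1865]
tool_rot: [-0.096, 0.995, 0.0, 0.0]
ft_force: [0.5, 2.3, 0.4]
grip_width: 0.0004
```

Call:
send_rows(
  deltas=[
    {"tx": 0,"ty": -0.4,"tz": 0,"rx": 0,"ry": 0,"rz": 0},
    {"tx": 0,"ty": -0.8,"tz": 0,"rx": 0,"ry": 0,"rz": 0},
    {"tx": 0,"ty": -1.1,"tz": 0,"rx": 0,"ry": 0,"rz": 0},
    {"tx": 0,"ty": -1.4,"tz": 0,"rx": 0,"ry": 0,"rz": 0},
    {"tx": 0,"ty": -1.6,"tz": 0,"rx": 0,"ry": 0,"rz": 0},
  ],
)

```text
time: 17.85
position: [0.5602, -0.0517, 0.1865]
tool_rot: [-0.095, 0.995, -0.0, 0.0]
ft_force: [0.4, 2.5, -0.0]
grip_width: 0.0005
```

```bash
python3 vb.py
```

```text
t 17.85 pos [ 0.5602 -0.0517  0.1865] F [ 0.4  2.5 -0. ] w 0.0005423956111384491 rot err(tool) [-0.  0. -0.]
base xyz [ 0.0005 -0.0823  0.1865]
```

Call:
send_rows(
  deltas=[
    {"tx": 0,"ty": -0.12,"tz": 0,"rx": 0,"ry": 0,"rz": 0},
    {"tx": 0,"ty": -0.24,"tz": 0,"rx": 0,"ry": 0,"rz": 0},
    {"tx": 0,"ty": -0.36,"tz": 0,"rx": 0,"ry": 0,"rz": 0},
    {"tx": 0,"ty": -0.46,"tz": 0,"rx": 0,"ry": 0,"rz": 0},
    {"tx": 0,"ty": -0.5,"tz": 0,"rx": 0,"ry": 0,"rz": 0},
  ],
)

```text
time: 18.27
position: [0.5607, -0.0545, 0.1866]
tool_rot: [-0.095, 0.995, 0.002, -0.0]
ft_force: [1.3, 8.6, 1.0]
grip_width: 0.0001
```

Call:
send_rows(
  deltas=[
    {"tx": 0,"ty": -0.06,"tz": 0,"rx": 0,"ry": 0,"rz": 0},
    {"tx": 0,"ty": -0.12,"tz": 0,"rx": 0,"ry": 0,"rz": 0},
    {"tx": 0,"ty": -0.18,"tz": 0,"rx": 0,"ry": 0,"rz": 0},
    {"tx": 0,"ty": -0.24,"tz": 0,"rx": 0,"ry": 0,"rz": 0},
    {"tx": 0,"ty": -0.24,"tz": 0,"rx": 0,"ry": 0,"rz": 0},
  ],
)

```text
time: 18.68
position: [0.5607, -0.0545, 0.1866]
tool_rot: [-0.095, 0.995, 0.004, -0.0]
ft_force: [1.0, 11.9, 3.2]
grip_width: 0.0003
```

The right vent is against its stop (12 N, no motion). Backing off and retreating upward.

Call:
send_rows(
  deltas=[
    {"tx": 0,"ty": 0.7,"tz": 0,"rx": 0,"ry": 0,"rz": 0},
    {"tx": 0,"ty": 1.8,"tz": 0,"rx": 0,"ry": 0,"rz": 0},
    {"tx": 0,"ty": 2.5,"tz": -1,"rx": 0,"ry": 0,"rz": 0},
    {"tx": 0,"ty": 2.5,"tz": -4,"rx": 0,"ry": 0,"rz": 0},
    {"tx": 0,"ty": 2.5,"tz": -8,"rx": 0,"ry": 0,"rz": 0},
  ],
)

```text
time: 19.1
position: [0.5538, -0.0331, 0.265]
tool_rot: [-0.096, 0.995, 0.001, -0.004]
ft_force: [0.7, 0.1, -1.0]
grip_width: 0.0005
```

Call:
send_rows(
  deltas=[
    {"tx": 2,"ty": 0,"tz": -3,"rx": 0,"ry": 0,"rz": 0},
    {"tx": 5,"ty": 0,"tz": -5,"rx": 0,"ry": 0,"rz": 0},
    {"tx": 8,"ty": 0,"tz": -7,"rx": 0,"ry": 0,"rz": 0},
    {"tx": 11,"ty": 0,"tz": -8,"rx": 0,"ry": 0,"rz": 0},
    {"tx": 13,"ty": 0,"tz": -8,"rx": 0,"ry": 0,"rz": 0},
  ],
)

```text
time: 19.52
position: [0.4274, -0.0593, 0.3497]
tool_rot: [-0.096, 0.995, -0.002, 0.002]
ft_force: [0.3, -0.2, -0.1]
grip_width: 0.0004
```

```bash
python3 look.py 9
python3 - <<'E'
from go import *
q=p.copy();q[3]=0;a=p[2]
for n in("side","top"):
    c=robot.camera(n)
    for l in["vent_left_rib","vent_right_rib","clay_pot","plant_pot","bench_brush","label_box"]:
        for r in robot.tip_of(l,n)[:2]:
            u,v=r["xy"];X=world(c,u,v,.195 if 'vent' in l else 0)
            e=X-W(q,(-.13,0,0))
            print(n,l,np.round([u,v],1),round(r["p"],2),"base xy",np.round([np.cos(a)*e[0]+np.sin(a)*e[1],-np.sin(a)*e[0]+np.cos(a)*e[1]],4))
E
```

```text
t 19.52 pos [ 0.4274 -0.0593  0.3497] F [ 0.3 -0.2 -0.1] w 0.00039123498088895504 rot err(tool) [-0.004  0.003  0.   ]
side vent_left_rib [294.9 204.4] 0.83 base xy [0.0078 0.1   ]
side vent_right_rib [227.2 159.5] 0.58 base xy [ 0.0009 -0.0929]
side clay_pot [368.8 223.9] 0.66 base xy [-0.1118  0.291 ]
side plant_pot [200.2 112.8] 0.81 base xy [-0.1368 -0.294 ]
side bench_brush [327.4 278.8] 0.9 base xy [0.0795 0.2687]
side label_box [171.1 164.7] 0.55 base xy [ 0.0448 -0.2689]
top vent_left_rib [207.1 194.2] 0.87 base xy [0.0006 0.1028]
top vent_right_rib [286.5 177.4] 0.41 base xy [ 0.0034 -0.0993]
top clay_pot [161.3 261.5] 0.86 base xy [-0.13    0.2833]
top clay_pot [258.4 235.5] 0.43 base xy [-0.1119 -0.005 ]
top plant_pot [357.  223.3] 0.73 base xy [-0.1335 -0.2934]
top plant_pot [285.5 178.3] 0.67 base xy [ 0.0382 -0.1173]
top bench_brush [157.5 191.5] 0.7 base xy [0.0739 0.2622]
top label_box [338.7 171.6] 0.84 base xy [ 0.0269 -0.2767]
```

View pics/sz9.png

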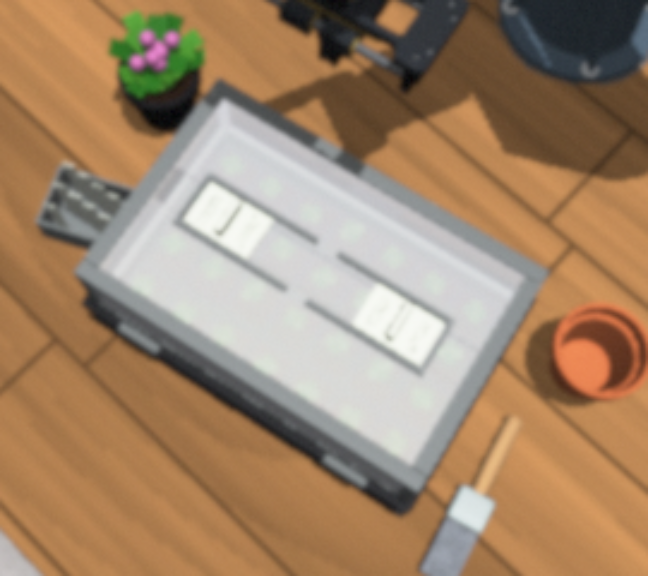

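View pics/tz9.png

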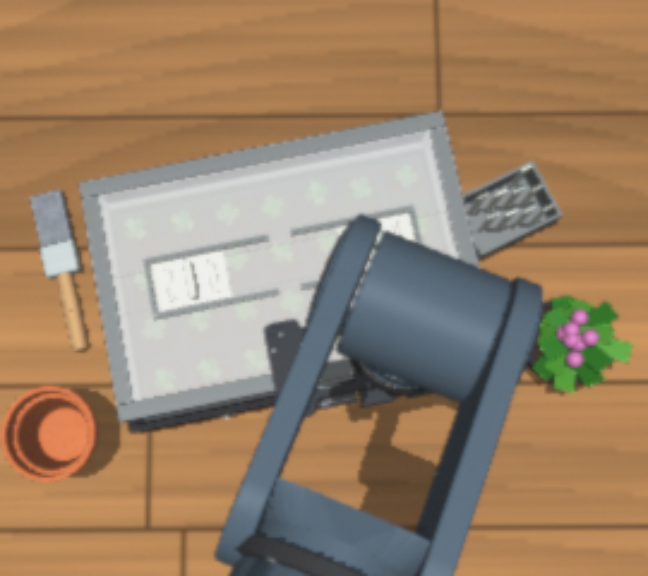

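Side view: the canopy is level and home, both vent plates fill the ends of their guides with no dark gap (about (227,220) and (403,325)), and all four bystanders are where they were. The gripper is clear of everything, so I'll hand in.

```bash
python3 -c "
from rig import robot
o=robot.get_obs();print(o['joint_velocities'].round(3));print(robot.hand_in())"
```

```text
[-0.002 -0.004 -0.     0.001  0.    -0.001]
the job is handed in; nothing more can be done
None
```

The propagator is shut: the canopy is fully down on the base and both roof vents are closed. I handed the job in at about 20 s, well under the 56 s limit.

- **Canopy:** I followed the hinge arc with closed fingertips on the front rail, slowing to about 10 mm/s at the end. It stopped at 178 mm above the bench, exactly the shut height, and force readings during the push peaked at about 20 N, at the stop. The corners in the side picture match the shut position.
- **Vents:** I pushed the left one first, then the right, each at about 2 N until it stopped moving. The force rose to 9 N at the left stop and 12 N at the right.
- **Last checks:** The camera networks put the vent ribs at about +100 and +103 mm (left), and −93 and −99 mm (right), against ±100 mm when shut. The −93 mm side-camera reading disagrees, but it was a low-confidence one (0.58). I trusted the hard stop, and the last side picture, which shows no gap at either vent.
- **Surroundings:** The pots, brush and label box look unmoved. The arm was stationary and clear of everything at hand-in.

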